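# Gauge the runner groove: go, then no-go

### The arm

A 6-joint arm with a two-finger parallel gripper is mounted at the origin on the work surface. World frame = base frame: x ahead of the robot, y to its left, z up, the work surface at z = 0. Lengths are in m, angles in rad, forces in N, time in s.
With the tool pointing down it reaches from about 0.275 to 0.875 m from the base axis. Payload 12.5 kg.
Tool frame: the origin (TCP) lies midway between the tips of the shut fingers; the grasp point (between the pads) lies 19 mm behind it; z points along the fingers, y is the line along which they close (so a half turn about z gives the same grasp; the last joint's range is limited). The gripper opens to 85 mm and grips with 20 to 120 N. Pads are 22 mm wide; open, the fingers measure 114 mm over their backs; the gripper's body (76 mm by 85 mm) begins 54 mm behind the grasp point. The pads swing forward as they close: fully open they stand 13 mm farther back than shut.
Start: joints at [1.155, 0.351, 1.652, -0, 1.139, -0.085], TCP at [0.179, 0.52, 0.231] pointing down, gripper open.
Joint ranges: [-2.75, 2.75], [-0.79, 2.1], [0.01, 2.65], [-1.57, 4.71], [0.07, 3.14], [-2.87, 2.87]. Speed limits (rad/s): [2.22, 2.22, 2.79, 3.14, 3.14, 3.14].

### API

Orientations are given as a unit quaternion [w, x, y, z].
In Python, from cell import monitor, eyes, manip gives the robot as it stands.
- The arm moves only by the shell command python3 -m jog 'ROWS' [OPENING]. ROWS is JSON, a list of rows, each an object with "translation": the shift along the world's x, y, z normalised to -1 to 1, where 1 is 50 cm, a list of three; "spin": the turn about the world's z normalised to -1 to 1, where 1 is 0.5 rad. A call has 1 to 8 rows; each row is the pose to reach, as a shift and turn from the pose commanded when the call began; what a row does not reach only later rows make up. A row lasts 1/10 s, in which the tool goes at most 50 mm and 8.59 degrees, less where a joint would pass 70% of its speed; a pose out of reach is approached as far as the arm can. A call with a number of a shift or a turn outside -1 to 1 is refused whole. A call with a gripper value outside its range is refused whole. OPENING is the opening, from -1 (shut) to 1 (fully open), set as the call begins (- or left out, the last holds). The fingers move at their own pace and stop on an object; the grip force is fixed at half the most. Time passes only in rows, so rows that repeat a pose let the fingers close. It gives the time, the measured TCP pose, the force, the opening and the grip force at its end, in the units of the state.
- monitor.read_state(): the state, without advancing time (a new reading comes with each control period).
- eyes.get_image(name): name is "scene" or "side" or "wrist"; returns the picture (400x640x3 uint8, red, green, blue); there is no depth.
- eyes.camera_info(name): a dict with "intrinsics" (3x3 intrinsics, pixels), "R" (3x3) and "t" (3): a world point X has camera coordinates R X + t. Camera axes: x right, y down, z forward; pixel columns grow to the right and rows downward; lengths in m; the calibration is good to about 2 mm. A picture is of the moment at which its call begins: read the wrist's pose just before it. camera_info takes no time and is no camera call; for the wrist camera it gives the pose at the moment of the call.
- manip.finish_job(): hands the job in; it is judged then, once.
Trained networks look in the newest picture that a camera, given by its name, has taken for a name from the list of things; names that differ only in an ending like _2 or _b are one class to them, and where a whole thing is asked for, a point or a joint stands for the part that bears it (a point fixed in the world has none). Each returns a list of dicts, best first, with "p" (0 to 1); they miss things now and then, are a little off and sometimes report something else, mostly with a low value. They report only what shows in the picture. A call takes as long as a camera call. They do not tell look-alikes from the thing itself.
- eyes.search_frame(camera, name): "location" ([column, row] in pixels, amid what is visible of it).
The state is a dict: "time_s": time; "joint_positions": joint angles; "joint_vel": joint speeds; "joint_torque": joint torques, N m; "tcp_pos": TCP position; "orientation": TCP orientation; "ft_force": force on the tool from outside, world axes, zero at the start; "wrist_torque": the same for the moment, N m; "finger_gap": finger opening in m; "finger_force": force on a finger pad.
Only numpy, scipy, OpenCV 4.12 (cv2) and the standard library are available. Lean on these libraries where they do the work, as an engineer would, in place of code of your own. Each camera call takes 0.05 s, during which the arm holds its last target. There are 200 camera calls.

### The job

Lift the loose walnut cover out of the cherry runner block's groove and set it upright on the bench, clear of the block. Then check the groove with the double-ended gauge, lying flat on the bench: start its long go end in the groove, let go, and push on the gauge's other end with your fingertips, not gripping it, until it gently bottoms; draw it out, turn it round and, pushing gently from behind in the same way, press its short no-go end square and central against the groove's mouth, which must refuse it. Leave the gauge lying there with its no-go end at the mouth, and leave the other things on the bench where they are.

Things in the scene. Friction and masses are not known exactly. Their poses are not given: they have to be found in the camera images.
- block: fixed cherry block 123 long (x), 124 wide (y), 34 mm high. A groove 52 mm wide, open at the top and at one end face (the mouth), runs in along +x to a stop wall 88 mm in; its floor is the bench, its walls 36 mm thick, all edges sharp. Origin: centre of the mouth at bench level; x points into the groove, away from the robot within 0.3 rad; z up
- cover: loose walnut cover on the block, about 0.16 kg: a tongue 70 x 46 x 18 mm high hangs in the groove, above it a plate 100 x 84 x 8 mm rests on the block, above that a grip ridge 64 long (x), 20 wide (y), 24 mm high. Origin: centre of the tongue's underside; the ridge spans 26 to 50 mm above it. It stands steadily on its tongue
- gauge: flat double-ended gauge lying on the bench, 154 long (x), 20 mm high, 0.28 to 0.56 kg, left or right of the block. Origin: underside, middle of the wooden handle (28 wide, x = -35 to 35 mm; y across). Centre of mass x = 27 mm. At first x points away from the robot within 0.7 rad. Sliding it takes 1 to 5 N (the first touch jolts more); a steady 9 N without yielding means it has met stop or mouth
- go_tip (a point): middle of the steel go end's face, at its underside; axes as the gauge. The go end, the long one, is 50 mm wide, gauge x = 35 to 95 mm, its last 12 mm tapering to 40 wide. When it is home, the handle from gauge x = -7 to -35 mm and the no-go end stand outside the mouth
- nogo_tip (a point): middle of the steel no-go end's face, at its underside; axes as the gauge. The no-go end, the short wide one, is 57 mm wide, gauge x = -35 to -59 mm, its face square
- spacer_a: walnut spacer bar 170 (x) x 36 x 24 mm, loose, leave alone; it lies across from the gauge. Origin: centre of its underside
- spacer_b: walnut spacer bar 170 (x) x 36 x 24 mm, loose, at the left, leave alone. Origin: centre of its underside
- folder: flat bone folder 151 (x) x 24 x 6 mm, loose, at the left, leave alone. Origin: underside, 4 mm behind its middle
- rule: brass rule 200 (x) x 26 x 4 mm, loose, at the right, leave alone. Origin: centre of its underside
Not all that is in view belongs to the job. What is shaped like the cover but green or yellow is not meant.

How it is judged:
By the outcome, as a careful person would: the job done as asked, in the order asked, and still so for the second after the job is handed in, with the robot touching nothing.
It also fails if it takes over 72 s, if anything falls off the work surface, if the arm or the gripper's body presses on something with over 40 N, if the wrist force passes 120 N, or if a joint passes its speed limit or range.

## Working session

There is one attempt and no reset: what is moved stays moved. The work goes in short steps, Python scripts to look and compute and a shell command to move; the robot and the scene stay as the last step left them, time stands still between calls to the robot, and variables do not carry over. Pictures are saved under pics/ and viewed, at most 10 in all, crops included, and the job is handed in when it is done.

```bash
mkdir -p pics
python3 - <<'E'
from cell import monitor, eyes, manip
import cv2,numpy as np
for c in ("scene","side"):
    im=eyes.get_image(c); cv2.imwrite(f"pics/{c}0.png",im[:,:,::-1])
    i=eyes.camera_info(c); print(c,np.round(i["intrinsics"],1).tolist(),np.round(i["R"],3).tolist(),np.round(i["t"],3).tolist())
    for n in ("block","cover","gauge","go_tip","nogo_tip","spacer_a","folder","rule"):
        print(n,[(np.round(d["location"],0).tolist(),round(d["p"],2)) for d in eyes.search_frame(c,n)])
s=monitor.read_state();print(s)
E
```

```text
scene [[409.7, 0.0, 319.0], [0.0, 409.7, 198.3], [0.0, 0.0, 1.0]] [[0.243, 0.97, -0.004], [0.774, -0.197, -0.602], [-0.585, 0.143, -0.798]] [-0.142, -0.431, 1.743]
block [([326.0, 230.0], 0.71)]
cover [([323.0, 215.0], 0.89), ([232.0, 240.0], 0.77), ([384.0, 231.0], 0.7), ([344.0, 265.0], 0.62)]
gauge [([378.0, 170.0], 0.66), ([179.0, 214.0], 0.49)]
go_tip [([384.0, 173.0], 0.7)]
nogo_tip [([383.0, 170.0], 0.68)]
spacer_a [([452.0, 201.0], 0.58)]
folder [([431.0, 156.0], 0.69), ([384.0, 171.0], 0.37)]
rule [([180.0, 216.0], 0.71)]
side [[383.6, 0.0, 320.3], [0.0, 383.6, 201.8], [0.0, 0.0, 1.0]] [[-0.95, -0.312, 0.007], [-0.242, 0.722, -0.648], [0.197, -0.617, -0.762]] [0.594, 0.178, 0.915]
block [([299.0, 215.0], 0.86)]
cover [([309.0, 197.0], 0.86), ([248.0, 189.0], 0.71), ([250.0, 243.0], 0.57)]
gauge [([340.0, 310.0], 0.75)]
go_tip [([344.0, 310.0], 0.94), ([303.0, 395.0], 0.41)]
nogo_tip [([339.0, 309.0], 0.59)]
spacer_a [([236.0, 362.0], 0.69), ([399.0, 159.0], 0.57)]
folder []
rule [([395.0, 117.0], 0.63)]
{'time_s': 0.9, 'joint_positions': array([ 1.15541121e+00,  3.50714054e-01,  1.65179001e+00,  1.42676321e-05,
        1.13910160e+00, -8.46050076e-02]), 'joint_vel': array([-0.00108306,  0.00170474, -0.00072132, -0.00034411,  0.00141861,
       -0.00172901]), 'joint_torque': array([ 2.04150769e-03, -5.06042504e+01, -2.91639501e+01, -6.27471263e-05,
        9.24358465e-04,  2.14568126e-05]), 'tcp_pos': array([0.1786007 , 0.5201836 , 0.23128566]), 'orientation': array([-7.88743603e-06,  1.64640020e-01,  9.86353721e-01, -4.70057565e-06]), 'ft_force': array([ 0.16316341, -0.15540452,  0.67538742]), 'wrist_torque': array([0.02225059, 0.00826115, 0.00723485]), 'finger_force': 0.0, 'finger_gap': 0.0854621125466021}
```

View pics/scene0.png

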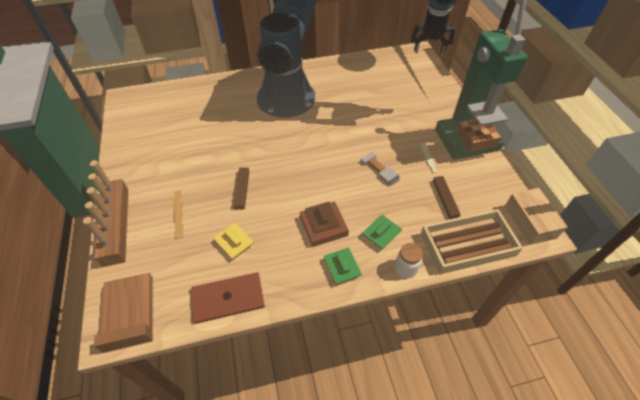

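View pics/side0.png

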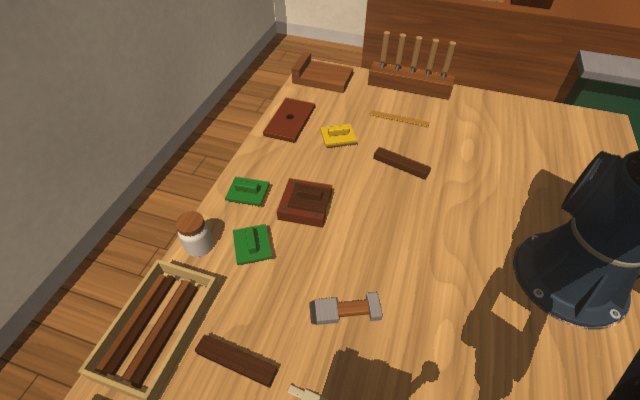

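The scene picture shows the block with its cover at about (324,222), the gauge at (380,168) with its handle pointing up-left, and the green and yellow decoys. The side picture has the block at (305,202) and the gauge running from (313,310), the go end, to (380,306), the no-go end.

```bash
cat > h.py <<'E'
from cell import monitor, eyes, manip
import cv2,numpy as np
def ground(info,px,z=0.):
    K,R,t=[np.array(info[k]) for k in("intrinsics","R","t")]
    px=np.atleast_2d(px).astype(float)
    d=(np.linalg.inv(K)@np.c_[px,np.ones(len(px))].T); d=R.T@d; c=-R.T@t
    return (c[:,None]+d*((z-c[2])/d[2])).T[:,:2]
def project(info,X):
    K,R,t=[np.array(info[k]) for k in("intrinsics","R","t")]
    p=K@(R@np.atleast_2d(X).T+t[:,None]); return (p[:2]/p[2]).T
def rect(c,zlo,hi,scale=1500,info=None,im=None,xr=(0,1),yr=(0,1)):
    """orthorectify image at plane z; returns picture, col=(yhi-y)*s,row=(xhi-x)*s"""
    w=int((yr[1]-yr[0])*scale);h=int((xr[1]-xr[0])*scale)
    src=np.array([[xr[1],yr[1]],[xr[1],yr[0]],[xr[0],yr[0]],[xr[0],yr[1]]])
    p=project(info,np.c_[src,np.full(4,zlo)]).astype(np.float32)
    H=cv2.getPerspectiveTransform(p,np.float32([[0,0],[w,0],[w,h],[0,h]]))
    return cv2.warpPerspective(im,H,(w,h))
E
python3 - <<'E'
from h import *
i=eyes.camera_info("scene");j=eyes.camera_info("side")
print("scene gauge ends",ground(i,[[368,158],[391,177]],.02).round(3).tolist())
print("side gauge ends",ground(j,[[313,310],[380,306]],.02).round(3).tolist())
print("block scene",ground(i,[[324,222]],.034).round(3), "side",ground(j,[[305,202]],.034).round(3))
print("cover",ground(i,[[321,215]],.06).round(3),ground(j,[[309,196]],.06).round(3))
for n,p in dict(spA=[445,197],spB=[241,187],fold=[430,157],rule=[179,214],g1=[381,232],g2=[342,266],y=[233,240]).items(): print(n,ground(i,[p],.01).round(3))
w=eyes.camera_info("wrist");print(np.array(w["R"]).round(3).tolist(),np.array(w["t"]).round(3),w["intrinsics"][0][0], -np.array(w["R"]).T@w["t"])
E
```

```text
scene gauge ends [[0.437, 0.222], [0.544, 0.272]]
side gauge ends [[0.549, 0.282], [0.413, 0.226]]
block scene [[ 0.68  -0.007]] side [[0.665 0.008]]
cover [[ 0.668 -0.014]] [[0.654 0.006]]
spA [[0.666 0.425]]
spB [[ 0.45  -0.248]]
fold [[0.481 0.45 ]]
rule [[ 0.514 -0.464]]
g1 [[0.747 0.166]]
g2 [[0.833 0.01 ]]
y [[ 0.659 -0.301]]
[[0.325, 0.946, -0.001], [0.911, -0.313, 0.27], [0.255, -0.088, -0.963]] [-0.549 -0.034  0.379] 318.1205815643909 [0.11273889 0.54213705 0.37335608]
```

```bash
python3 -m jog '[{"translation":[0.09,-0.11,0.14],"spin":0.2},{"translation":[0.16,-0.20,0.14],"spin":0.4},{"translation":[0.22,-0.27,0.14],"spin":0.66},{"translation":[0.28,-0.35,0.14],"spin":0.66},{"translation":[0.36,-0.45,0.14],"spin":0.66},{"translation":[0.42,-0.52,0.14],"spin":0.66},{"translation":[0.48,-0.60,0.14],"spin":0.66},{"translation":[0.54,-0.68,0.14],"spin":0.66}]'; python3 -m jog '[{"translation":[0.1,-0.12,0],"spin":0},{"translation":[0.1,-0.12,0],"spin":0},{"translation":[0.1,-0.12,0],"spin":0},{"translation":[0.1,-0.12,0],"spin":0}]'
python3 - <<'E'
from h import *
import pickle
w=eyes.camera_info("wrist"); im=eyes.get_image("wrist"); s=monitor.read_state()
pickle.dump((w,im),open("w1.pkl","wb")); cv2.imwrite("pics/w1.png",im[:,:,::-1])
print(s["time_s"],s["tcp_pos"],s["orientation"])
for n in ("block","cover","gauge","go_tip","nogo_tip"):
    print(n,[(np.round(d["location"],0).tolist(),round(d["p"],2)) for d in eyes.search_frame("wrist",n)])
E
```

```text
time_s: 1.7
tcp_pos: [0.4167, 0.2211, 0.3013]
orientation: [0.0, 0.0, 1.0, 0.0]
ft_force: [0.4, 0.6, -0.2]
finger_gap: 0.0856
finger_force: 0.0
time_s: 2.1
tcp_pos: [0.4657, 0.1627, 0.3008]
orientation: [-0.0, 0.001, 1.0, 0.0]
ft_force: [0.6, -0.1, 0.3]
finger_gap: 0.0854
finger_force: 0.0
2.15 [0.46537406 0.16326435 0.30093957] [-1.68918254e-04  4.21960991e-04  9.99999894e-01  7.55485963e-05]
block [([231.0, 290.0], 0.95)]
cover [([220.0, 313.0], 0.94), ([318.0, 338.0], 0.62)]
gauge [([379.0, 183.0], 0.6)]
go_tip [([384.0, 184.0], 0.81)]
nogo_tip [([382.0, 182.0], 0.62), ([223.0, 314.0], 0.35)]
```

View pics/w1.png

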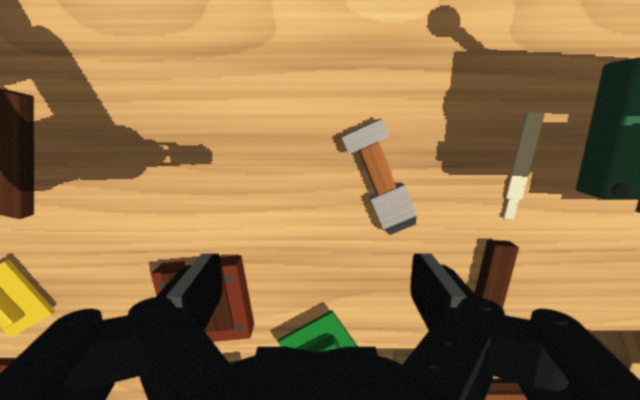

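The wrist picture shows the block at about (200,300), its mouth edge running (151,263)–(242,256) toward the robot. The gauge's no-go end is at (365,135) and its go end at (393,207). I'll fit the gauge here and get a clear view of the block.

```bash
cat >> h.py <<'E'
from scipy.optimize import minimize
def prism(xs,zlo,zhi): # polygon (n,2) -> points
    xs=np.array(xs,float)/1000; return np.r_[np.c_[xs,np.full(len(xs),zlo/1000)],np.c_[xs,np.full(len(xs),zhi/1000)]]
def box(x0,x1,w,zlo,zhi): return prism([[x0,-w/2],[x1,-w/2],[x1,w/2],[x0,w/2]],zlo,zhi)
GO=prism([[35,-25],[83,-25],[95,-20],[95,20],[83,25],[35,25]],0,20)
NOGO=box(-59,-35,57,0,20); HAN=box(-35,35,28,0,20)
BLK=box(0,123,124,0,34)
def rend(info,parts,p,S=4,z0=0,shape=(400,640)):
    m=np.zeros((shape[0],shape[1]),np.float32)
    c,s=np.cos(p[2]),np.sin(p[2])
    big=np.zeros(shape,np.uint8)
    for P in parts:
        X=np.c_[P[:,0]*c-P[:,1]*s+p[0],P[:,0]*s+P[:,1]*c+p[1],P[:,2]+z0]
        h=cv2.convexHull(project(info,X).astype(np.float32))
        cv2.fillConvexPoly(big,np.round(h*16).astype(np.int32),255,cv2.LINE_AA,4)
    return big.astype(np.float32)/255
def fit(info,mask,parts,p0,valid=None,z0=0,d=(.01,.01,.08)):
    mk=mask.astype(np.float32); v=np.ones_like(mk) if valid is None else valid.astype(np.float32)
    f=lambda p:(np.abs(rend(info,parts,p,z0=z0)-mk)*v).sum()
    p0=np.array(p0,float)
    for k in (1,.3,.1):
        sim=np.r_[[p0],[p0+k*np.eye(3)[i]*d[i] for i in range(3)]]
        r=minimize(f,p0,method="Nelder-Mead",options=dict(initial_simplex=sim,xatol=1e-5,fatol=.05)); p0=r.x
    return r.x,r.fun,(rend(info,parts,r.x,z0=z0)*v).sum()
def snap(name,file):
    import pickle
    info=eyes.camera_info(name); im=eyes.get_image(name)
    pickle.dump((info,im),open(file+".pkl","wb")); cv2.imwrite(f"pics/{file}.png",im[:,:,::-1]); return info,im
def nearmask(info,p,r,shape=(400,640)):
    m=np.zeros(shape,np.uint8); a=np.linspace(0,6.28,24)
    cv2.fillPoly(m,[np.int32(project(info,np.c_[p[0]+r*np.cos(a),p[1]+r*np.sin(a),0*a]))],1); return m>0
def steel(im):
    h=cv2.cvtColor(im,cv2.COLOR_RGB2HSV); return (h[...,1]<75)&(h[...,2]>60)
E
python3 - <<'E'
from h import *
import pickle
w,im=pickle.load(open("w1.pkl","rb"))
hsv=cv2.cvtColor(im,cv2.COLOR_RGB2HSV)
for n,(x,y) in dict(nogo=(365,135),go=(393,207),chamf=(402,225),nogoside=(340,135),han=(377,165),wood=(300,150),shadow=(350,152),block=(246,300),blockL=(160,330),mouth=(190,268)).items(): print(n,im[y,x],hsv[y,x])
v=nearmask(w,[.48,.25],.13); m=steel(im)&v
print(m.sum(),fit(w,m,[GO,NOGO],[.47,.25,.42],v))
E
python3 -m jog '[{"translation":[0.08,-0.08,0],"spin":0},{"translation":[0.13,-0.16,0],"spin":0},{"translation":[0.13,-0.24,0],"spin":0},{"translation":[0.13,-0.31,0],"spin":0},{"translation":[0.13,-0.31,0],"spin":0},{"translation":[0.13,-0.31,0],"spin":0}]'
python3 - <<'E'
from h import *
w,im=snap("wrist","w2"); print(w and monitor.read_state()["tcp_pos"])
for n in ("block","cover"): print(n,[(np.round(d["location"],0).tolist(),round(d["p"],2)) for d in eyes.search_frame("wrist",n)])
E
```

```text
nogo [182 171 160] [ 15  31 182]
go [177 169 154] [ 20  33 177]
chamf [66 61 59] [ 9 27 66]
nogoside [94 71 47] [ 15 127  94]
han [165 101  53] [ 13 173 165]
wood [214 166 103] [ 17 132 214]
shadow [178 163 147] [ 15  44 178]
block [78 35 22] [  7 183  78]
blockL [ 9  9 11] [120  46  11]
mouth [55 54 50] [24 23 55]
2341 (array([0.46816468, 0.24533024, 0.42651537]), np.float64(371.7882385253906), np.float32(2708.3647))
time_s: 3.0
tcp_pos: [0.5306, 0.008, 0.301]
orientation: [-0.0, 0.001, 1.0, 0.0]
ft_force: [-0.3, 0.7, -0.0]
finger_gap: 0.0855
finger_force: 0.0
[0.53067756 0.00860265 0.30107129]
block [([335.0, 264.0], 0.9)]
cover [([304.0, 258.0], 0.9), ([402.0, 319.0], 0.88), ([316.0, 335.0], 0.76), ([102.0, 256.0], 0.61)]
```

View pics/w2.png

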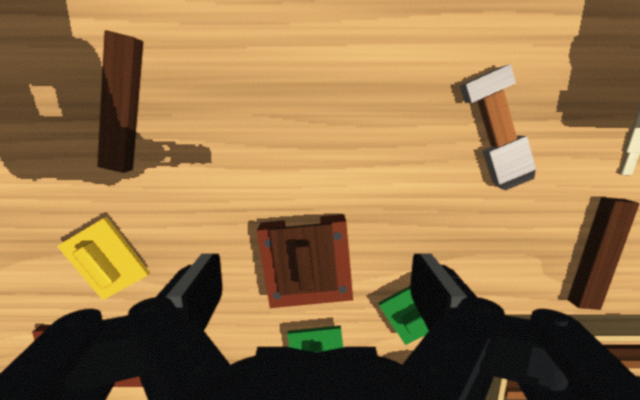

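The second wrist picture shows the block cleanly: corners at about (258,222), (345,215), (352,299) and (270,306). The cover's ridge is at (300,263), and the gauge's go end is at (512,160).

Run:
```python
from h import *
import pickle
w,im=pickle.load(open("w2.pkl","rb"))
hsv=cv2.cvtColor(im,cv2.COLOR_RGB2HSV)
v=nearmask(w,[.672,0],.10)
ca=(hsv[...,0]<13)&(hsv[...,1]>120)&(hsv[...,2]<140)
m=ca&v; m=cv2.morphologyEx(m.astype(np.uint8),cv2.MORPH_CLOSE,np.ones((5,5)))>0
p,e,a=fit(w,m,[BLK],[.61,0,0.],v); print("block",p,e,a,m.sum())
v2=nearmask(w,[.468,.245],.12); pg=fit(w,steel(im)&v2,[GO,NOGO],[.468,.245,.42],v2); print("gauge",pg)
# ridge: darker top? zoom with overlays
o=im.copy(); 
R=rend(w,[BLK],p)>.5; G=rend(w,[GO,NOGO,HAN],pg[0])>.5
for M,c in((R,(0,255,255)),(G,(255,0,255))):
    cs,_=cv2.findContours(M.astype(np.uint8),0,cv2.CHAIN_APPROX_NONE); cv2.drawContours(o,cs,-1,c,1)
a=cv2.resize(o[200:320,240:370],None,fx=4,fy=4,interpolation=cv2.INTER_NEAREST)
b=cv2.resize(o[55:200,445:545],(int(100*3.3),480),interpolation=cv2.INTER_NEAREST)
b=b[:480,:280]
cv2.imwrite("pics/ov2.png",np.hstack([a,b])[:,:,::-1])
```

```text
block [ 0.60947495 -0.01457586  0.10459014] 823.317626953125 7756.773 6947
gauge (array([0.46816321, 0.24528419, 0.42371539]), np.float64(645.062744140625), np.float32(3430.3647))
```

View pics/ov2.png

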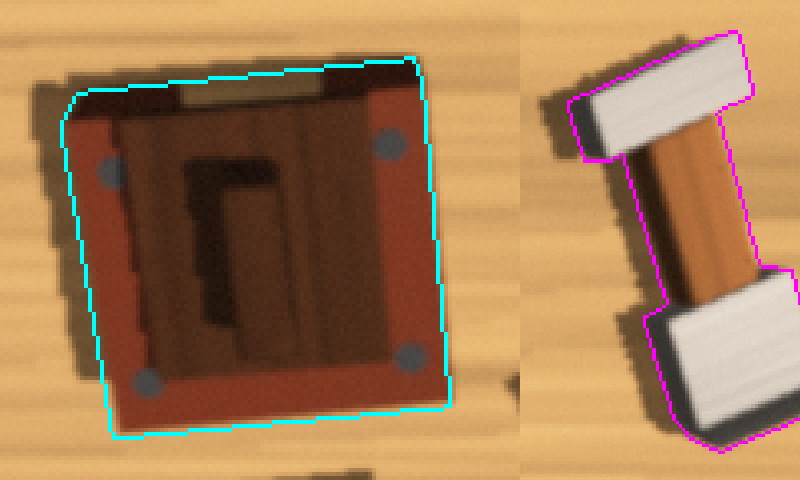

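Run:
```python
from h import *
import pickle
w,im=pickle.load(open("w2.pkl","rb"))
g=ground(w,[[295.5,246.2],[309.5,246.2],[314,289.5],[300,289.5]],.066); print("ridge",g.round(4).tolist(),g.mean(0))
pl=ground(w,[[268.5,228],[332,224],[337,290],[279,295]],.042); print("plate",pl.round(4).tolist(),pl.mean(0))
b=np.array([.6095,-.0146]);c,s=np.cos(.1046),np.sin(.1046);R=np.array([[c,-s],[s,c]])
for q in(g,pl): print(((q-b)@R).round(4).tolist(),((q.mean(0)-b)@R))
```

```text
ridge [[0.6245, -0.0187], [0.6245, -0.0008], [0.6868, 0.0047], [0.6868, -0.0139]] [ 0.6556356  -0.00718907]
plate [[0.6085, -0.0561], [0.603, 0.0289], [0.702, 0.0372], [0.7099, -0.0454]] [ 0.65584315 -0.00884661]
[[0.0144, -0.0057], [0.0163, 0.0121], [0.0789, 0.0112], [0.0769, -0.0074]] [0.04665721 0.00255343]
[[-0.0054, -0.0411], [-0.002, 0.0439], [0.0974, 0.0418], [0.0966, -0.0411]] [0.04669056 0.00088329]
```

```bash
python3 -m jog '[{"translation":[0.1,-0.014,-0.05],"spin":0.1},{"translation":[0.18,-0.026,-0.1],"spin":0.21},{"translation":[0.25,-0.033,-0.15],"spin":0.21},{"translation":[0.25,-0.033,-0.24],"spin":0.21},{"translation":[0.25,-0.033,-0.32],"spin":0.21},{"translation":[0.25,-0.033,-0.36],"spin":0.21},{"translation":[0.25,-0.033,-0.36],"spin":0.21},{"translation":[0.25,-0.033,-0.36],"spin":0.21}]'
python3 - <<'E'
from h import *
w,im=snap("wrist","w3"); print(monitor.read_state()["tcp_pos"])
E
```

```text
time_s: 3.95
tcp_pos: [0.6562, -0.0077, 0.1219]
orientation: [0.0, -0.053, 0.999, -0.0]
ft_force: [0.8, 0.6, -0.2]
finger_gap: 0.0852
finger_force: 0.0
[ 0.65659917 -0.00793434  0.12273103]
```

View pics/w3.png

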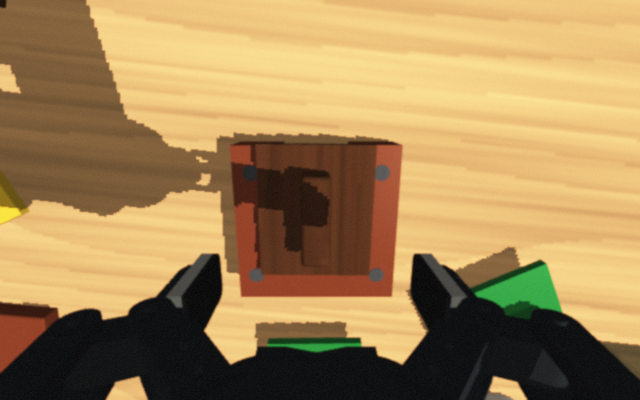

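The block is now square to the tool, at (233–402, 143–296). The ridge is centred at about (315,220), midway between the fingers.

```bash
python3 - <<'E'
from h import *
import pickle
w,im=pickle.load(open("w3.pkl","rb"))
print(ground(w,[[302,178],[328,178],[326,266],[302,266]],.066).round(4).tolist(), ground(w,[[315,222]],.066))
print(ground(w,[[231,144],[402,144],[392,296],[241,296]],.034).round(4).tolist())
hsv=cv2.cvtColor(im,cv2.COLOR_RGB2HSV)
v=nearmask(w,[.672,0],.10)&(np.arange(400)[:,None]<320)
m=(hsv[...,0]<13)&(hsv[...,1]>120)&(hsv[...,2]<180)&v; m=cv2.morphologyEx(m.astype(np.uint8),cv2.MORPH_CLOSE,np.ones((7,7)))>0
print(fit(w,m,[BLK],[.61,-.0146,0.1],v))
E
python3 -m jog '[{"translation":[0,0,-0.06],"spin":0},{"translation":[0,0,-0.11],"spin":0},{"translation":[0,0,-0.14],"spin":0},{"translation":[0,0,-0.154],"spin":0},{"translation":[0,0,-0.154],"spin":0},{"translation":[0,0,-0.154],"spin":0}]'
```

```text
[[0.6269, -0.0199], [0.6252, -0.0036], [0.6862, 0.0021], [0.6879, -0.0142]] [[ 0.65531534 -0.00870181]]
[[0.6142, -0.0734], [0.6014, 0.048], [0.7234, 0.0617], [0.7364, -0.0612]]
(array([ 0.60926269, -0.01344241,  0.10080968]), np.float64(1583.62353515625), np.float32(25510.66))
time_s: 4.6
tcp_pos: [0.6566, -0.0086, 0.0454]
orientation: [0.001, -0.052, 0.999, -0.0]
ft_force: [0.3, 0.4, -0.7]
finger_gap: 0.0854
finger_force: 0.0
```

```bash
python3 -m jog '[{"translation":[0,0,0],"spin":0},{"translation":[0,0,0],"spin":0},{"translation":[0,0,0],"spin":0},{"translation":[0,0,0],"spin":0},{"translation":[0,0,0],"spin":0},{"translation":[0,0,0],"spin":0},{"translation":[0,0,0],"spin":0},{"translation":[0,0,0],"spin":0}]' -1
```

```text
time_s: 5.4
tcp_pos: [0.656, -0.0086, 0.0443]
orientation: [0.0, -0.052, 0.999, -0.0]
ft_force: [-0.1, 0.4, 5.1]
finger_gap: 0.0189
finger_force: 59.6
```

```bash
python3 -m jog '[{"translation":[0,0,0.04],"spin":0},{"translation":[0,0,0.09],"spin":0},{"translation":[0,0,0.13],"spin":0},{"translation":[0,-0.04,0.13],"spin":0},{"translation":[-0.03,-0.12,0.13],"spin":0},{"translation":[-0.05,-0.2,0.13],"spin":0},{"translation":[-0.05,-0.28,0.13],"spin":0},{"translation":[-0.05,-0.33,0.13],"spin":0}]'
python3 -m jog '[{"translation":[0,0,-0.04],"spin":0},{"translation":[0,0,-0.08],"spin":0},{"translation":[0,0,-0.11],"spin":0},{"translation":[0,0,-0.13],"spin":0},{"translation":[0,0,-0.145],"spin":0},{"translation":[0,0,-0.15],"spin":0},{"translation":[0,0,-0.15],"spin":0}]'
```

```text
time_s: 6.2
tcp_pos: [0.6299, -0.1762, 0.1085]
orientation: [-0.0, -0.051, 0.999, -0.0]
ft_force: [0.7, 0.8, -1.7]
finger_gap: 0.019
finger_force: 59.0
time_s: 6.9
tcp_pos: [0.6309, -0.1735, 0.0341]
orientation: [0.0, -0.052, 0.999, -0.0]
ft_force: [0.6, 0.2, -1.5]
finger_gap: 0.0188
finger_force: 59.1
```

```bash
python3 -m jog '[{"translation":[0,0,-0.004],"spin":0},{"translation":[0,0,-0.008],"spin":0},{"translation":[0,0,-0.011],"spin":0},{"translation":[0,0,-0.011],"spin":0}]'
```

```text
time_s: 7.3
tcp_pos: [0.6308, -0.1736, 0.0285]
orientation: [0.0, -0.052, 0.999, -0.0]
ft_force: [0.3, 0.5, -2.5]
finger_gap: 0.0189
finger_force: 59.1
```

```bash
python3 -m jog '[{"translation":[0,0,-0.002],"spin":0},{"translation":[0,0,-0.004],"spin":0},{"translation":[0,0,-0.004],"spin":0}]'
```

```text
time_s: 7.6
tcp_pos: [0.6308, -0.1736, 0.0283]
orientation: [0.0, -0.052, 0.999, -0.0]
ft_force: [-7.8, 2.6, 16.0]
finger_gap: 0.0188
finger_force: 61.4
```

```bash
python3 -m jog '[{"translation":[0,0,0],"spin":0},{"translation":[0,0,0],"spin":0},{"translation":[0,0,0],"spin":0},{"translation":[0,0,0.01],"spin":0},{"translation":[0,0,0.06],"spin":0},{"translation":[0,0,0.14],"spin":0},{"translation":[0,0,0.23],"spin":0},{"translation":[0,0,0.30],"spin":0}]' 1
python3 -m jog '[{"translation":[-0.03,0.08,0],"spin":0.15},{"translation":[-0.06,0.17,0],"spin":0.3},{"translation":[-0.09,0.26,0],"spin":0.5},{"translation":[-0.12,0.35,0],"spin":0.64},{"translation":[-0.15,0.44,0],"spin":0.64},{"translation":[-0.18,0.53,0],"spin":0.64},{"translation":[-0.21,0.62,0],"spin":0.64},{"translation":[-0.24,0.7,0],"spin":0.64}]'
python3 - <<'E'
from h import *
s=monitor.read_state();print(s["tcp_pos"],s["joint_positions"].round(2))
w,im=snap("wrist","w4")
v2=nearmask(w,[.468,.245],.12)&(np.arange(400)[:,None]<250); print(fit(w,steel(im)&v2,[GO,NOGO],[.468,.245,.42],v2))
i,im=snap("side","s4")
E
```

```text
time_s: 8.4
tcp_pos: [0.6311, -0.1737, 0.1795]
orientation: [0.001, -0.052, 0.999, -0.0]
ft_force: [-0.1, 0.7, -0.3]
finger_gap: 0.0852
finger_force: 0.0
time_s: 9.2
tcp_pos: [0.5099, 0.1784, 0.177]
orientation: [0.0, -0.211, 0.978, 0.0]
ft_force: [0.4, -0.4, -0.7]
finger_gap: 0.0853
finger_force: 0.0
[0.50990597 0.17838126 0.17696963] [ 0.25  0.4   1.73  0.    1.01 -1.75]
(array([0.46864121, 0.24568505, 0.42370744]), np.float64(448.937255859375), np.float32(4215.9375))
```

Run:
```python
import cv2,numpy as np
a=cv2.imread("pics/w4.png");b=cv2.imread("pics/s4.png")[60:360,180:460]
cv2.imwrite("pics/c4.png",np.hstack([cv2.resize(a,(480,300)),b]))
```

```text
(no output)
```

View pics/c4.png

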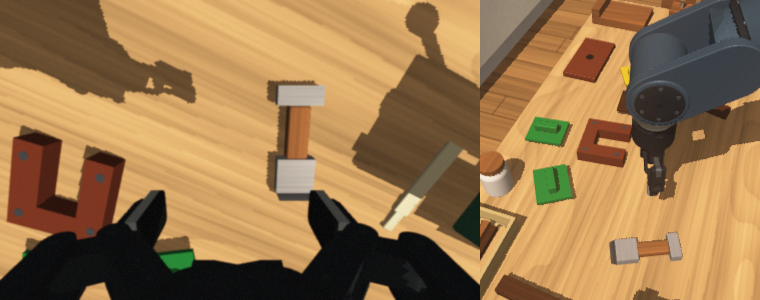

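The cover is out: the wrist view shows the empty U-shaped groove, and the gauge is still in place at (295,140) of the composite. Next I go down onto its handle.

```bash
python3 -m jog '[{"translation":[-0.02,0.08,-0.02],"spin":0},{"translation":[-0.046,0.151,-0.06],"spin":0},{"translation":[-0.046,0.151,-0.14],"spin":0},{"translation":[-0.046,0.151,-0.22],"spin":0},{"translation":[-0.046,0.151,-0.28],"spin":0},{"translation":[-0.046,0.151,-0.32],"spin":0},{"translation":[-0.046,0.151,-0.340],"spin":0},{"translation":[-0.046,0.151,-0.340],"spin":0}]'
```

```text
time_s: 10.1
tcp_pos: [0.4875, 0.2515, 0.0058]
orientation: [-0.001, -0.21, 0.978, -0.0]
ft_force: [0.5, 0.1, 0.9]
finger_gap: 0.0857
finger_force: 0.0
```

```bash
python3 -m jog '[{"translation":[0,0.004,0],"spin":0},{"translation":[0,0.004,0],"spin":0},{"translation":[0,0.004,0],"spin":0},{"translation":[0,0.004,0],"spin":0},{"translation":[0,0.004,0],"spin":0},{"translation":[0,0.004,0],"spin":0},{"translation":[0,0.004,0],"spin":0},{"translation":[0,0.004,0],"spin":0}]' -1
```

```text
time_s: 10.9
tcp_pos: [0.4881, 0.2542, 0.0074]
orientation: [0.001, -0.21, 0.978, 0.0]
ft_force: [-2.6, 1.0, 8.2]
finger_gap: 0.0263
finger_force: 60.1
```

```bash
python3 -m jog '[{"translation":[0,0,0.02],"spin":0},{"translation":[0,0,0.05],"spin":0},{"translation":[0,-0.06,0.06],"spin":-0.1},{"translation":[0,-0.14,0.06],"spin":-0.25},{"translation":[0,-0.22,0.06],"spin":-0.4},{"translation":[0,-0.30,0.06],"spin":-0.55},{"translation":[0,-0.38,0.06],"spin":-0.642},{"translation":[0.01,-0.46,0.06],"spin":-0.642}]'
python3 -m jog '[{"translation":[0.03,-0.06,0],"spin":0},{"translation":[0.045,-0.095,0],"spin":0},{"translation":[0.045,-0.095,-0.02],"spin":0},{"translation":[0.045,-0.095,-0.04],"spin":0},{"translation":[0.045,-0.095,-0.05],"spin":0},{"translation":[0.045,-0.095,-0.05],"spin":0}]'
python3 - <<'E'
from h import *
s=monitor.read_state();print(s["tcp_pos"],s["orientation"],s["joint_positions"].round(2))
w,im=snap("wrist","w5")
E
```

```text
time_s: 11.7
tcp_pos: [0.4922, 0.0224, 0.0374]
orientation: [-0.0, -0.051, 0.999, -0.0]
ft_force: [0.9, 0.4, -5.8]
finger_gap: 0.0267
finger_force: 60.6
time_s: 12.3
tcp_pos: [0.5143, -0.0228, 0.0107]
orientation: [-0.001, -0.052, 0.999, 0.0]
ft_force: [0.5, 0.3, -6.0]
finger_gap: 0.0261
finger_force: 60.6
[ 0.51434866 -0.02275357  0.01069103] [-1.02591039e-03 -5.20787406e-02  9.98642434e-01  2.03134325e-04] [-0.13  0.63  1.88  0.    0.64 -1.81]
```

View pics/w5.png

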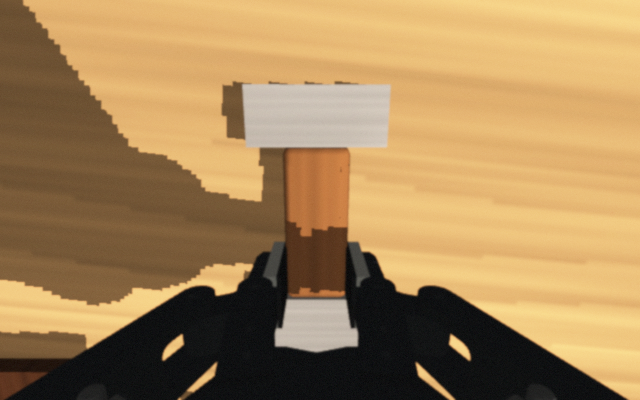

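The gauge is straight in the hand: the no-go end spans (243–390, 85–147) and the handle runs centrally down to the pads. I'll check its pose numerically with this and the side view.

Run:
```python
from h import *
import pickle
w,im=pickle.load(open("w5.pkl","rb"))
t=ground(w,[[243,85],[391,85],[388,147],[246,147]],.0235); print(t.round(4).tolist()); 
f=lambda p:p
v=np.zeros((400,640),bool); v[60:175,200:420]=1; v[148:,280:355]=0
m=steel(im)&v; p,e,a=fit(w,m,[NOGO],[.495,-.025,.104],v,z0=.0035); print("gauge",p,e,a)
b=np.array([.609,-.0137]);c,s=np.cos(.104),np.sin(.104);R=np.array([[c,-s],[s,c]])
print("block-frame",(p[:2]-b)@R,p[2]-.104)
S,im=snap("side","s5")
cv2.imwrite("pics/s5c.png",cv2.resize(im[120:320,240:440],None,fx=3,fy=3,interpolation=cv2.INTER_CUBIC)[:,:,::-1])
```

```text
[[0.4375, -0.0591], [0.4316, -0.0028], [0.455, -0.0], [0.4609, -0.0569]]
gauge [ 0.49302629 -0.02533343  0.102395  ] 243.81961059570312 9452.632
block-frame [-0.11655479  0.00046896] -0.0016049989084979538
```

View pics/s5c.png

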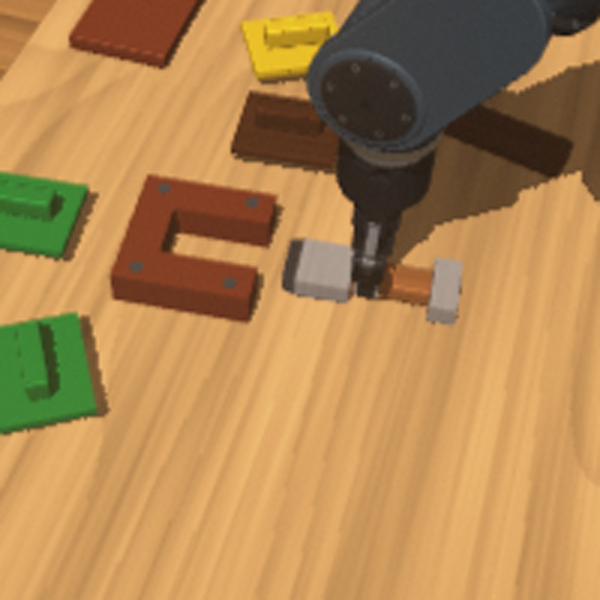

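The side picture shows the go end at zoomed (325,270), facing the open groove at (220,240), in line with it. The wrist fit puts the tip 21 mm short of the mouth and 0.5 mm off centre. I'll feed it in slowly.

```bash
python3 -m jog '[{"translation":[0.01,0.0005,-0.005],"spin":0},{"translation":[0.02,0.0013,-0.005],"spin":0},{"translation":[0.03,0.0023,-0.005],"spin":0},{"translation":[0.04,0.0033,-0.005],"spin":0},{"translation":[0.05,0.0043,-0.005],"spin":0},{"translation":[0.056,0.005,-0.005],"spin":0},{"translation":[0.056,0.005,-0.005],"spin":0}]'
python3 -m jog '[{"translation":[0.006,0.0006,0],"spin":0},{"translation":[0.012,0.0012,0],"spin":0},{"translation":[0.018,0.0019,0],"spin":0},{"translation":[0.024,0.0025,0],"spin":0},{"translation":[0.024,0.0025,0],"spin":0}]'
```

```text
time_s: 13.1
tcp_pos: [0.5437, -0.021, 0.009]
orientation: [0.0, -0.052, 0.999, -0.0]
ft_force: [-0.2, 0.3, -6.1]
finger_gap: 0.0265
finger_force: 60.7
time_s: 13.6
tcp_pos: [0.5556, -0.0196, 0.009]
orientation: [0.0, -0.052, 0.999, 0.0]
ft_force: [-0.4, 3.3, -6.0]
finger_gap: 0.0262
finger_force: 60.6
```

```bash
python3 -m jog '[{"translation":[0.004,0.0014,0],"spin":0},{"translation":[0.008,0.002,-0.001],"spin":0},{"translation":[0.012,0.0024,-0.002],"spin":0},{"translation":[0.016,0.0028,-0.003],"spin":0},{"translation":[0.016,0.0028,-0.004],"spin":0}]'
```

```text
time_s: 14.1
tcp_pos: [0.5638, -0.0185, 0.0074]
orientation: [0.0, -0.052, 0.999, -0.0]
ft_force: [-2.3, 0.9, 6.6]
finger_gap: 0.0262
finger_force: 62.1
```

```bash
python3 -m jog '[{"translation":[0,0,0],"spin":0},{"translation":[0,0,0],"spin":0},{"translation":[0,0,0],"spin":0},{"translation":[0,0,0.02],"spin":0},{"translation":[0,0,0.08],"spin":0},{"translation":[0,0,0.16],"spin":0},{"translation":[-0.04,-0.004,0.22],"spin":0},{"translation":[-0.12,-0.012,0.24],"spin":0}]' 1
python3 -m jog '[{"translation":[-0.08,-0.008,0],"spin":0},{"translation":[-0.12,-0.012,0],"spin":0},{"translation":[-0.12,-0.012,0],"spin":0},{"translation":[-0.12,-0.012,0],"spin":0},{"translation":[-0.12,-0.012,0],"spin":0}]' -1
python3 - <<'E'
from h import *
s=monitor.read_state();print(s["tcp_pos"],s["finger_gap"])
w,im=snap("wrist","w6")
v=nearmask(w,[.541,-.02],.14)&(np.arange(400)[:,None]<330)
print(steel(im)[...].sum())
cv2.imwrite("pics/w6m.png",np.vstack([im[:,:,::-1][40:400],0*im[:1]]))
for P in([NOGO],): 
    v=nearmask(w,[.495,-.025],.045); print(fit(w,steel(im)&v,P,[.541,-.02,.104],v,d=(.006,.006,.05)))
E
```

```text
time_s: 14.9
tcp_pos: [0.5056, -0.0247, 0.1307]
orientation: [0.004, -0.052, 0.999, -0.001]
ft_force: [0.3, -0.4, -0.1]
finger_gap: 0.0853
finger_force: 0.0
time_s: 15.4
tcp_pos: [0.4443, -0.0305, 0.1274]
orientation: [0.001, -0.052, 0.999, -0.0]
ft_force: [0.2, -0.5, 0.1]
finger_gap: 0.0127
finger_force: 0.0
[ 0.44430915 -0.03048558  0.12741169] 0.012703440519064177
1989
(array([ 0.54323198, -0.02042609,  0.1117274 ]), np.float64(1236.093994140625), np.float32(2418.796))
```

View pics/w6.png

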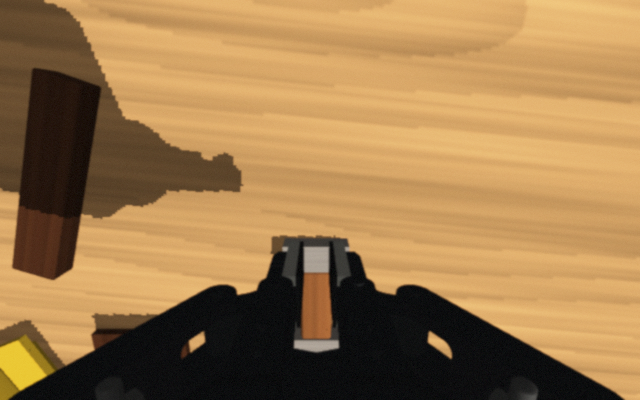

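The gauge lies in line with the fingers: the no-go end's back edge is at about (313,240) and the handle is centred. Now I go down behind it with the fingers shut and push.

```bash
python3 -m jog '[{"translation":[0,0,-0.08],"spin":0},{"translation":[0,0,-0.16],"spin":0},{"translation":[0,0,-0.21],"spin":0},{"translation":[0,0,-0.234],"spin":0},{"translation":[0.015,0.0015,-0.234],"spin":0},{"translation":[0.03,0.003,-0.234],"spin":0},{"translation":[0.04,0.004,-0.234],"spin":0},{"translation":[0.046,0.0048,-0.234],"spin":0}]'
python3 -m jog '[{"translation":[0.004,0.0004,0],"spin":0},{"translation":[0.008,0.0008,0],"spin":0},{"translation":[0.012,0.0012,0],"spin":0},{"translation":[0.016,0.0017,0],"spin":0},{"translation":[0.02,0.0021,0],"spin":0},{"translation":[0.024,0.0025,0],"spin":0},{"translation":[0.028,0.0029,0],"spin":0},{"translation":[0.032,0.0033,0],"spin":0}]'
```

```text
time_s: 16.25
tcp_pos: [0.4677, -0.0281, 0.0111]
orientation: [0.001, -0.052, 0.999, -0.0]
ft_force: [1.0, 0.2, 0.1]
finger_gap: -0.0
finger_force: 0.0
time_s: 17.05
tcp_pos: [0.4806, -0.0262, 0.0098]
orientation: [-0.002, -0.052, 0.999, 0.0]
ft_force: [-7.2, -0.6, 6.4]
finger_gap: -0.0004
finger_force: 4.0
```

```bash
python3 -m jog '[{"translation":[0.004,0.0004,0],"spin":0},{"translation":[0.008,0.0008,0],"spin":0},{"translation":[0.012,0.0012,0],"spin":0},{"translation":[0.016,0.0017,0],"spin":0}]'
python3 -m jog '[{"translation":[0.004,0.0004,0],"spin":0},{"translation":[0.008,0.0008,0],"spin":0},{"translation":[0.012,0.0012,0],"spin":0},{"translation":[0.016,0.0017,0],"spin":0}]'
```

```text
time_s: 17.45
tcp_pos: [0.4886, -0.0254, 0.0098]
orientation: [-0.002, -0.052, 0.999, 0.0]
ft_force: [-8.0, -0.6, 7.5]
finger_gap: 0.0
finger_force: 4.0
time_s: 17.85
tcp_pos: [0.4966, -0.0246, 0.0098]
orientation: [-0.002, -0.052, 0.999, 0.0]
ft_force: [-8.0, -1.2, 6.6]
finger_gap: 0.0001
finger_force: 4.0
```

```bash
python3 -m jog '[{"translation":[0.004,0.0004,0.003],"spin":0},{"translation":[0.008,0.0008,0.004],"spin":0},{"translation":[0.012,0.0012,0.004],"spin":0},{"translation":[0.016,0.0017,0.004],"spin":0}]'
python3 -m jog '[{"translation":[0.004,0.0004,0],"spin":0},{"translation":[0.008,0.0008,0],"spin":0},{"translation":[0.012,0.0012,0],"spin":0},{"translation":[0.016,0.0017,0],"spin":0}]'
```

```text
time_s: 18.25
tcp_pos: [0.5062, -0.0238, 0.0119]
orientation: [-0.0, -0.052, 0.999, 0.0]
ft_force: [-2.7, -0.8, 0.8]
finger_gap: 0.0001
finger_force: 1.6
time_s: 18.65
tcp_pos: [0.5144, -0.0229, 0.0119]
orientation: [-0.0, -0.052, 0.999, 0.0]
ft_force: [-2.3, -0.2, -1.8]
finger_gap: -0.0002
finger_force: 1.1
```

```bash
python3 -m jog '[{"translation":[0.004,0.0004,0],"spin":0},{"translation":[0.008,0.0008,0],"spin":0},{"translation":[0.012,0.0012,0],"spin":0},{"translation":[0.016,0.0017,0],"spin":0},{"translation":[0.020,0.0021,0],"spin":0}]'
python3 -m jog '[{"translation":[0.0015,0.00015,0],"spin":0},{"translation":[0.003,0.0003,0],"spin":0},{"translation":[0.0045,0.00045,0],"spin":0},{"translation":[0.006,0.0006,0],"spin":0}]'
```

```text
time_s: 19.15
tcp_pos: [0.5244, -0.0219, 0.012]
orientation: [-0.0, -0.052, 0.999, -0.0]
ft_force: [-2.9, 0.6, -2.0]
finger_gap: 0.0001
finger_force: 1.2
time_s: 19.55
tcp_pos: [0.5273, -0.0216, 0.012]
orientation: [-0.0, -0.052, 0.999, 0.0]
ft_force: [-2.5, -0.9, -0.3]
finger_gap: -0.0002
finger_force: 1.5
```

```bash
python3 -m jog '[{"translation":[0.0015,0.00015,0],"spin":0},{"translation":[0.003,0.0003,0],"spin":0},{"translation":[0.0045,0.00045,0],"spin":0}]'
python3 -m jog '[{"translation":[0.001,0.0001,0],"spin":0},{"translation":[0.002,0.0002,0],"spin":0},{"translation":[0.003,0.0003,0],"spin":0}]'
python3 -m jog '[{"translation":[0.001,0.0001,0],"spin":0},{"translation":[0.002,0.0002,0],"spin":0},{"translation":[0.003,0.0003,0],"spin":0}]'
```

```text
time_s: 19.85
tcp_pos: [0.5295, -0.0214, 0.012]
orientation: [-0.0, -0.052, 0.999, -0.0]
ft_force: [-2.4, -0.0, -0.4]
finger_gap: -0.0
finger_force: 1.6
time_s: 20.15
tcp_pos: [0.531, -0.0212, 0.012]
orientation: [-0.0, -0.052, 0.999, -0.0]
ft_force: [-3.4, 0.0, 0.0]
finger_gap: 0.0
finger_force: 1.6
time_s: 20.45
tcp_pos: [0.5325, -0.0211, 0.012]
orientation: [0.0, -0.052, 0.999, -0.0]
ft_force: [-3.7, -0.3, -0.9]
finger_gap: 0.0003
finger_force: 1.7
```

```bash
for k in 1; do :; done
python3 -m jog '[{"translation":[0.001,0.0001,0],"spin":0},{"translation":[0.002,0.0002,0],"spin":0},{"translation":[0.003,0.0003,0],"spin":0}]'
python3 -m jog '[{"translation":[0.001,0.0001,0],"spin":0},{"translation":[0.002,0.0002,0],"spin":0},{"translation":[0.003,0.0003,0],"spin":0}]'
```

```text
time_s: 20.75
tcp_pos: [0.5333, -0.021, 0.0119]
orientation: [-0.001, -0.052, 0.999, 0.0]
ft_force: [-9.0, -1.8, 4.4]
finger_gap: 0.0
finger_force: 4.5
time_s: 21.05
tcp_pos: [0.5334, -0.0209, 0.0118]
orientation: [-0.003, -0.052, 0.999, 0.0]
ft_force: [-15.6, -3.8, 10.9]
finger_gap: 0.0002
finger_force: 8.2
```

It bottomed: force rose to 15 N with no further travel, and TCP block-x is -76 mm, which matches the face at -66 mm. I'll back off, open, and take the no-go end to draw it out.

```bash
python3 -m jog '[{"translation":[-0.01,-0.001,0],"spin":0},{"translation":[-0.03,-0.003,0],"spin":0},{"translation":[-0.03,-0.003,0.08],"spin":0},{"translation":[-0.03,-0.003,0.15],"spin":0},{"translation":[-0.03,-0.003,0.18],"spin":0},{"translation":[-0.03,-0.003,0.18],"spin":0},{"translation":[-0.03,-0.003,0.18],"spin":0}]' -
python3 -m jog '[{"translation":[0,0,0],"spin":0},{"translation":[0,0,0],"spin":0},{"translation":[0,0,0],"spin":0},{"translation":[0,0,0],"spin":0},{"translation":[0,0,0],"spin":0}]' 1
python3 - <<'E'
from h import *
s=monitor.read_state();print(s["tcp_pos"])
w,im=snap("wrist","w7")
v=nearmask(w,[.556,-.02],.05)
v[:]=0; v[100:400]=1; v&=nearmask(w,[.556,-.02],.045)
m=steel(im)&v
print(m.sum(),fit(w,m,[NOGO],[.602,-.0144,.104],v,d=(.006,.006,.05)))
E
```

```text
time_s: 21.75
tcp_pos: [0.5203, -0.0223, 0.1017]
orientation: [0.0, -0.052, 0.999, -0.0]
ft_force: [0.5, 0.1, 0.1]
finger_gap: -0.0001
finger_force: 0.0
time_s: 22.25
tcp_pos: [0.5204, -0.0223, 0.1018]
orientation: [-0.0, -0.052, 0.999, 0.0]
ft_force: [-0.1, -0.5, 0.3]
finger_gap: 0.0725
finger_force: 0.0
[ 0.52043642 -0.02229798  0.10178751]
2693 (array([ 0.60155696, -0.01330521,  0.13669371]), np.float64(280.9019775390625), np.float32(2973.9019))
```

View pics/w7.png

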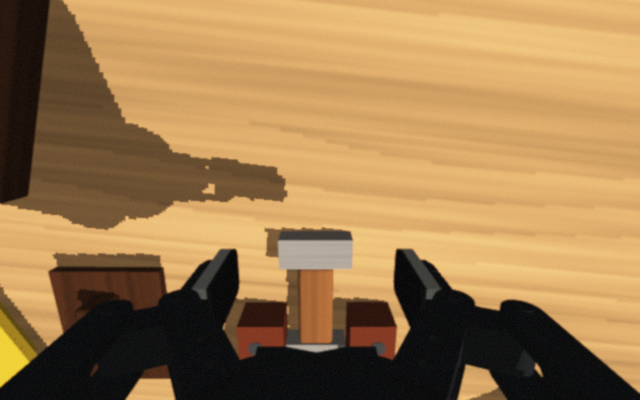

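The picture shows the gauge home, with the no-go end at (315,250) standing clear of the mouth, the block at (240–395,305–350), and the cover upright at left (105,300). I've now viewed 11 pictures, one over the limit of 10, so I'll view no more and work from numbers.

```bash
python3 -m jog '[{"translation":[0.04,0.003,0],"spin":0},{"translation":[0.07,0.006,-0.03],"spin":0},{"translation":[0.07,0.006,-0.1],"spin":0},{"translation":[0.07,0.006,-0.15],"spin":0},{"translation":[0.07,0.006,-0.18],"spin":0},{"translation":[0.07,0.006,-0.188],"spin":0},{"translation":[0.07,0.006,-0.188],"spin":0}]' 1
python3 -m jog '[{"translation":[0,0,0],"spin":0},{"translation":[0,0,0],"spin":0},{"translation":[0,0,0],"spin":0},{"translation":[0,0,0],"spin":0},{"translation":[0,0,0],"spin":0},{"translation":[0,0,0],"spin":0}]' -1
```

```text
time_s: 23.0
tcp_pos: [0.5556, -0.0193, 0.0082]
orientation: [-0.0, -0.052, 0.999, 0.0]
ft_force: [-0.7, 0.1, 0.3]
finger_gap: 0.0853
finger_force: 0.0
time_s: 23.6
tcp_pos: [0.5562, -0.0193, 0.0096]
orientation: [0.001, -0.052, 0.999, -0.0]
ft_force: [-3.3, 1.0, 11.1]
finger_gap: 0.0548
finger_force: 62.3
```

```bash
python3 -m jog '[{"translation":[-0.01,-0.001,0.001],"spin":0},{"translation":[-0.04,-0.0042,0.001],"spin":0},{"translation":[-0.08,-0.0084,0.001],"spin":0},{"translation":[-0.12,-0.0125,0.001],"spin":0},{"translation":[-0.16,-0.0167,0.001],"spin":0},{"translation":[-0.2,-0.0209,0.001],"spin":0},{"translation":[-0.22,-0.023,0.001],"spin":0},{"translation":[-0.22,-0.023,0.001],"spin":0}]'
```

```text
time_s: 24.4
tcp_pos: [0.4451, -0.0312, 0.0096]
orientation: [0.001, -0.051, 0.999, -0.0]
ft_force: [-5.3, -3.3, 15.5]
finger_gap: 0.0546
finger_force: 65.8
```

```bash
python3 -m jog '[{"translation":[0,0,0],"spin":0},{"translation":[0,0,0],"spin":0},{"translation":[0,0,0],"spin":0},{"translation":[0,0,0.03],"spin":0},{"translation":[0.06,0.006,0.06],"spin":0},{"translation":[0.133,0.014,0.06],"spin":0},{"translation":[0.133,0.014,0.02],"spin":0},{"translation":[0.133,0.014,-0.002],"spin":0}]' 1
python3 -m jog '[{"translation":[0,0,0],"spin":0},{"translation":[0,0,0],"spin":0},{"translation":[0,0,0],"spin":0},{"translation":[0,0,0],"spin":0},{"translation":[0,0,0],"spin":0},{"translation":[0,0,0],"spin":0},{"translation":[0,0,0],"spin":0},{"translation":[0,0,0],"spin":0}]' -1
```

```text
time_s: 25.2
tcp_pos: [0.5119, -0.0236, 0.0064]
orientation: [-0.0, -0.052, 0.999, 0.0]
ft_force: [0.1, 1.2, 0.1]
finger_gap: 0.0856
finger_force: 0.0
time_s: 26.0
tcp_pos: [0.5122, -0.0241, 0.0084]
orientation: [0.0, -0.052, 0.999, -0.0]
ft_force: [-2.2, -1.6, 5.9]
finger_gap: 0.0263
finger_force: 60.0
```

```bash
python3 -m jog '[{"translation":[0,0,0.04],"spin":0},{"translation":[0,0,0.10],"spin":0},{"translation":[-0.02,0,0.15],"spin":0},{"translation":[-0.04,0,0.16],"spin":-0.3},{"translation":[-0.04,0,0.16],"spin":-0.6},{"translation":[-0.04,0,0.16],"spin":-0.9},{"translation":[-0.04,0,0.16],"spin":-1},{"translation":[-0.04,0,0.16],"spin":-1}]'
python3 -m jog '[{"translation":[0,0,0],"spin":-0.3},{"translation":[0,0,0],"spin":-0.6},{"translation":[0,0,0],"spin":-0.9},{"translation":[0,0,0],"spin":-1}]'
python3 -m jog '[{"translation":[0,0,0],"spin":-0.3},{"translation":[0,0,0],"spin":-0.6},{"translation":[0,0,0],"spin":-0.9},{"translation":[0,0,0],"spin":-1}]'
python3 -m jog '[{"translation":[0,0,0],"spin":-0.3},{"translation":[0,0,0],"spin":-0.6},{"translation":[0,0,0],"spin":-0.9},{"translation":[0,0,0],"spin":-1}]'
python3 -m jog '[{"translation":[0,0,0],"spin":-0.3},{"translation":[0,0,0],"spin":-0.6},{"translation":[0,0,0],"spin":-0.9},{"translation":[0,0,0],"spin":-1}]'
python3 -m jog '[{"translation":[0,0,0],"spin":-0.3},{"translation":[0,0,0],"spin":-0.6},{"translation":[0,0,0],"spin":-0.9},{"translation":[0,0,0],"spin":-1}]'
python3 -m jog '[{"translation":[0,0,0],"spin":-0.15},{"translation":[0,0,0],"spin":-0.283},{"translation":[0,0,0],"spin":-0.283},{"translation":[0,0,0],"spin":-0.283}]'
python3 - <<'E'
from h import *
s=monitor.read_state();q=s["orientation"];print(s["tcp_pos"],q,s["joint_positions"].round(2)); x,y=q[1],q[2]
print("toolyaw",np.arctan2(2*q[1]*q[2],q[1]**2-q[2]**2), np.arctan2(-2*q[1]*q[2],q[2]**2-q[1]**2))
E
```

```text
time_s: 26.8
tcp_pos: [0.4915, -0.0238, 0.0874]
orientation: [-0.0, 0.197, 0.98, -0.0]
ft_force: [-0.7, 0.0, -5.4]
finger_gap: 0.0264
finger_force: 61.3
time_s: 27.2
tcp_pos: [0.4917, -0.0238, 0.0874]
orientation: [-0.0, 0.435, 0.9, -0.0]
ft_force: [-0.5, 0.1, -5.0]
finger_gap: 0.0264
finger_force: 61.3
time_s: 27.6
tcp_pos: [0.4916, -0.0238, 0.0874]
orientation: [-0.0, 0.644, 0.765, -0.0]
ft_force: [-0.2, -0.8, -5.1]
finger_gap: 0.0266
finger_force: 61.3
time_s: 28.0
tcp_pos: [0.4917, -0.0238, 0.0874]
orientation: [-0.0, 0.813, 0.582, -0.0]
ft_force: [0.3, -0.2, -5.0]
finger_gap: 0.0264
finger_force: 61.3
time_s: 28.4
tcp_pos: [0.4916, -0.0238, 0.0874]
orientation: [-0.0, 0.932, 0.362, -0.0]
ft_force: [0.1, -0.1, -5.1]
finger_gap: 0.0262
finger_force: 61.3
time_s: 28.8
tcp_pos: [0.4917, -0.0238, 0.0874]
orientation: [-0.0, 0.993, 0.12, -0.0]
ft_force: [0.8, 0.3, -6.3]
finger_gap: 0.0263
finger_force: 61.3
time_s: 29.2
tcp_pos: [0.4918, -0.0238, 0.0874]
orientation: [-0.0, 0.999, 0.053, -0.0]
ft_force: [-0.5, -0.3, -5.1]
finger_gap: 0.0264
finger_force: 61.3
[ 0.49180254 -0.02376911  0.08742805] [-4.25845755e-05  9.98588029e-01  5.31217297e-02 -1.70823915e-04] [-0.14  0.46  1.92  0.    0.77  1.32]
toolyaw 0.10629349292665075 -3.0352991606631425
```

```bash
python3 -m jog '[{"translation":[0.02,0.0005,-0.04],"spin":0},{"translation":[0.04,0.001,-0.08],"spin":0},{"translation":[0.055,0.0015,-0.12],"spin":0},{"translation":[0.055,0.0015,-0.145],"spin":0},{"translation":[0.055,0.0015,-0.153],"spin":0},{"translation":[0.055,0.0015,-0.153],"spin":0}]'
python3 - <<'E'
from h import *
s=monitor.read_state();print(s["tcp_pos"],s["ft_force"])
w,im=snap("wrist","w8")
z=s["tcp_pos"][2]-.0078
print("proj nogo corners",project(w,[[.609-.010,-.0137,.02],[.609,-.0137,.034]]).round(0).tolist())
hsv=cv2.cvtColor(im,cv2.COLOR_RGB2HSV)
c,sn=np.cos(.104),np.sin(.104)
R=np.array([[c,-sn],[sn,c]]); b=np.array([.609,-.0137])
v=nearmask(w,b+R@[-.022,0],.045); m=steel(im)&v
for z0 in(0.,.003):
  p,e,a=fit(w,m,[NOGO],[*(b+R@[-.069,0]),.104+np.pi],v,z0=z0,d=(.006,.006,.05)); print("gauge",p,e,a,(p[:2]-b)@R,p[2]-np.pi-.104)
# block: U-shaped
U=[box(0,123,124,0,34)]
A=prism([[0,26],[123,26],[123,62],[0,62]],0,34);B=prism([[0,-62],[123,-62],[123,-26],[0,-26]],0,34);C=box(88,123,124,0,34)
v=nearmask(w,[.65,-.01],.12)&~nearmask(w,b+R@[-.05,0],.046); m=(hsv[...,0]<10)&(hsv[...,1]>130)&(hsv[...,2]<180)&v
p,e,a=fit(w,m,[A,B,C],[*b,.104],v,d=(.005,.005,.05)); print("block",p,e,a,m.sum())
E
```

```text
time_s: 29.8
tcp_pos: [0.5189, -0.023, 0.0108]
orientation: [-0.0, 0.999, 0.052, -0.001]
ft_force: [0.2, -0.6, -5.6]
finger_gap: 0.0264
finger_force: 61.2
[ 0.51891958 -0.02300821  0.01083647] [ 0.1925877  -0.59996782 -5.63963676]
proj nogo corners [[313.0, 78.0], [316.0, 43.0]]
gauge [ 0.53799383 -0.0213881   3.24630938] 138.5176544189453 9037.572 [-0.07142063 -0.00027522] 0.0007167271007927217
gauge [ 0.53801173 -0.0217546   3.25525047] 406.8078308105469 9419.808 [-0.07144088 -0.0006416 ] 0.009657814982784715
block [ 0.60931949 -0.01354239  0.10835609] 591.2431030273438 14283.953 13733
```

```bash
python3 -m jog '[{"translation":[0.006,0.001,-0.002],"spin":0},{"translation":[0.012,0.0018,-0.004],"spin":0},{"translation":[0.012,0.0018,-0.006],"spin":0},{"translation":[0.012,0.0018,-0.007],"spin":0}]'
python3 -m jog '[{"translation":[0,0,0],"spin":0},{"translation":[0,0,0],"spin":0},{"translation":[0,0,0],"spin":0},{"translation":[0,0,0.02],"spin":0},{"translation":[0,0,0.08],"spin":0},{"translation":[0,0,0.16],"spin":0},{"translation":[-0.04,-0.004,0.22],"spin":0},{"translation":[-0.12,-0.012,0.24],"spin":0}]' 1
python3 - <<'E'
from h import *
s=monitor.read_state();print(s["tcp_pos"],s["finger_gap"])
w,im=snap("wrist","w9")
c,sn=np.cos(.105),np.sin(.105)
R=np.array([[c,-sn],[sn,c]]); b=np.array([.609,-.0137])
v=nearmask(w,b+R@[-.018,0],.045); m=steel(im)&v
p,e,a=fit(w,m,[NOGO],[*(b+R@[-.0654,0]),.104+np.pi],v,d=(.006,.006,.05)); print("gauge",p,e,a,(p[:2]-b)@R,p[2]-np.pi-.105)
E
```

```text
time_s: 30.25
tcp_pos: [0.5263, -0.0222, 0.0084]
orientation: [0.0, 0.999, 0.052, 0.001]
ft_force: [-1.1, 0.1, 11.2]
finger_gap: 0.0263
finger_force: 63.2
time_s: 31.05
tcp_pos: [0.4677, -0.0284, 0.131]
orientation: [0.001, 0.999, 0.052, 0.003]
ft_force: [-0.3, -1.2, -0.5]
finger_gap: 0.0849
finger_force: 0.0
[ 0.46772154 -0.02843535  0.13098543] 0.08489204433531725
gauge [ 0.545313   -0.02049567  3.24272742] 413.0666809082031 3469.9216 [-6.40484802e-02 -8.33881405e-05] -0.0038652318185423834
```

```bash
python3 -m jog '[{"translation":[-0.05,-0.005,0],"spin":0},{"translation":[-0.085,-0.0092,0],"spin":0},{"translation":[-0.085,-0.0092,0],"spin":0},{"translation":[-0.085,-0.0092,0],"spin":0},{"translation":[-0.085,-0.0092,0],"spin":0},{"translation":[-0.085,-0.0092,0],"spin":0},{"translation":[-0.085,-0.0092,-0.06],"spin":0},{"translation":[-0.085,-0.0092,-0.12],"spin":0}]' -1
python3 -m jog '[{"translation":[0,0,-0.06],"spin":0},{"translation":[0,0,-0.1],"spin":0},{"translation":[0,0,-0.114],"spin":0},{"translation":[0,0,-0.114],"spin":0},{"translation":[0,0,-0.114],"spin":0}]'
python3 - <<'E'
from h import *
p=monitor.read_state()["tcp_pos"]; c,s=np.cos(.105),np.sin(.105); print(p,(p[:2]-[.609,-.0137])@np.array([[c,-s],[s,c]]))
E
```

```text
time_s: 31.9
tcp_pos: [0.424, -0.0328, 0.0671]
orientation: [0.0, 0.999, 0.052, 0.001]
ft_force: [0.3, -0.1, -0.2]
finger_gap: 0.0001
finger_force: 0.0
time_s: 32.4
tcp_pos: [0.4236, -0.0328, 0.0112]
orientation: [0.0, 0.999, 0.052, 0.0]
ft_force: [0.2, 0.3, 0.0]
finger_gap: -0.0003
finger_force: 0.0
[ 0.42361974 -0.03279578  0.01115092] [-0.18636066  0.00043857]
```

```bash
python3 -m jog '[{"translation":[0.01,0.0005,0.002],"spin":0},{"translation":[0.02,0.0012,0.002],"spin":0},{"translation":[0.026,0.002,0.002],"spin":0},{"translation":[0.028,0.0022,0.002],"spin":0},{"translation":[0.030,0.0024,0.002],"spin":0}]'
python3 -m jog '[{"translation":[0.0015,0.00015,0],"spin":0},{"translation":[0.003,0.0003,0],"spin":0},{"translation":[0.0045,0.00045,0],"spin":0},{"translation":[0.006,0.0006,0],"spin":0}]'
```

```text
time_s: 32.9
tcp_pos: [0.4381, -0.0315, 0.0116]
orientation: [0.0, 0.999, 0.052, 0.0]
ft_force: [-0.8, -0.2, 0.4]
finger_gap: -0.0001
finger_force: 0.0
time_s: 33.3
tcp_pos: [0.441, -0.0312, 0.0115]
orientation: [-0.0, 0.999, 0.052, -0.0]
ft_force: [-0.8, -0.3, 0.3]
finger_gap: -0.0001
finger_force: 0.0
```

```bash
python3 -m jog '[{"translation":[0.0015,0.00015,0],"spin":0},{"translation":[0.003,0.0003,0],"spin":0}]'
python3 -m jog '[{"translation":[0.0015,0.00015,0],"spin":0},{"translation":[0.003,0.0003,0],"spin":0}]'
```

```text
time_s: 33.5
tcp_pos: [0.4413, -0.0311, 0.0113]
orientation: [-0.0, 0.999, 0.052, -0.001]
ft_force: [-7.9, -2.2, 5.8]
finger_gap: 0.0003
finger_force: 3.7
time_s: 33.7
tcp_pos: [0.4424, -0.0308, 0.0113]
orientation: [-0.0, 0.999, 0.052, -0.002]
ft_force: [-7.4, -0.7, 5.4]
finger_gap: -0.0002
finger_force: 4.0
```

```bash
python3 -m jog '[{"translation":[0.001,0.0001,0.003],"spin":0},{"translation":[0.002,0.0002,0.004],"spin":0}]'
python3 -m jog '[{"translation":[0.001,0.0001,0],"spin":0},{"translation":[0.002,0.0002,0],"spin":0}]'
```

```text
time_s: 33.9
tcp_pos: [0.4446, -0.0308, 0.0134]
orientation: [-0.0, 0.999, 0.052, -0.0]
ft_force: [-2.4, -0.3, -1.8]
finger_gap: 0.0003
finger_force: 1.2
time_s: 34.1
tcp_pos: [0.4458, -0.0307, 0.0134]
orientation: [-0.0, 0.999, 0.052, -0.0]
ft_force: [-5.0, -0.8, 0.7]
finger_gap: 0.0
finger_force: 2.5
```

```bash
python3 -m jog '[{"translation":[0.001,0.0001,0],"spin":0}]'
python3 -m jog '[{"translation":[0.001,0.0001,0],"spin":0}]'
```

```text
time_s: 34.2
tcp_pos: [0.4458, -0.0306, 0.0134]
orientation: [-0.0, 0.999, 0.052, -0.001]
ft_force: [-7.3, -2.8, 3.4]
finger_gap: 0.0003
finger_force: 3.8
time_s: 34.3
tcp_pos: [0.4459, -0.0306, 0.0133]
orientation: [-0.0, 0.999, 0.052, -0.001]
ft_force: [-9.3, -3.3, 4.2]
finger_gap: -0.0003
finger_force: 4.9
```

```bash
python3 -m jog '[{"translation":[0.001,0.0001,0],"spin":0},{"translation":[0.001,0.0001,0],"spin":0},{"translation":[0.001,0.0001,0],"spin":0}]'
python3 -m jog '[{"translation":[-0.006,-0.0006,0],"spin":0},{"translation":[-0.03,-0.003,0],"spin":0},{"translation":[-0.06,-0.006,0.02],"spin":0},{"translation":[-0.06,-0.006,0.1],"spin":0},{"translation":[-0.06,-0.006,0.18],"spin":0},{"translation":[-0.02,-0.002,0.26],"spin":0},{"translation":[0.04,0.004,0.3],"spin":0},{"translation":[0.08,0.008,0.3],"spin":0}]'
python3 - <<'E'
from h import *
s=monitor.read_state();print(s["tcp_pos"])
c,sn=np.cos(.105),np.sin(.105)
R=np.array([[c,-sn],[sn,c]]); b=np.array([.609,-.0137])
w,im=snap("wrist","w10")
print("corners px",project(w,np.c_[(b+np.array([[0,-.0285],[0,.0285],[-.024,.0285],[-.024,-.0285]])@R.T),np.full(4,.02)]).round(0).tolist())
v=nearmask(w,b+R@[-.012,0],.045); m=steel(im)&v
p,e,a=fit(w,m,[NOGO],[*(b+R@[-.059,0]),.104+np.pi],v,d=(.006,.006,.05)); print("gauge",p,e,a,(p[:2]-b)@R,p[2]-np.pi-.105)
hsv=cv2.cvtColor(im,cv2.COLOR_RGB2HSV)
A=prism([[0,26],[123,26],[123,62],[0,62]],0,34);B=prism([[0,-62],[123,-62],[123,-26],[0,-26]],0,34);C=box(88,123,124,0,34)
v=nearmask(w,[.65,-.01],.12)&~nearmask(w,b+R@[-.05,0],.052); m=(hsv[...,0]<10)&(hsv[...,1]>130)&(hsv[...,2]<180)&v
print("block",fit(w,m,[A,B,C],[*b,.104],v,d=(.005,.005,.05)),m.sum())
S,im=snap("side","s10")
v=nearmask(S,[.53,-.02],.11)&(cv2.dilate(rend(S,[GO,NOGO,HAN],p),np.ones((15,15)))>0)
print("side gauge",fit(S,steel(im)&v,[GO,NOGO],p,v,d=(.005,.005,.05)))
E
```

```text
time_s: 34.6
tcp_pos: [0.4459, -0.0306, 0.0133]
orientation: [-0.0, 0.999, 0.052, -0.002]
ft_force: [-10.3, -2.8, 5.7]
finger_gap: 0.0004
finger_force: 5.3
time_s: 35.4
tcp_pos: [0.4903, -0.0268, 0.1669]
orientation: [0.001, 0.999, 0.052, 0.004]
ft_force: [-0.6, -0.1, -0.3]
finger_gap: 0.0
finger_force: 0.0
[ 0.4902814  -0.02677011  0.16692971]
corners px [[349.0, 50.0], [280.0, 50.0], [281.0, 80.0], [348.0, 80.0]]
gauge [ 0.55010468 -0.02072699  3.26282366] 223.556884765625 2356.753 [-0.05930744 -0.00081564] 0.016231003309214995
block (array([ 0.61013055, -0.01327602,  0.10514145]), np.float64(871.0902099609375), np.float32(5450.6665)) 4614
side gauge (array([ 0.55202469, -0.02047593,  3.27173208]), np.float64(214.38824462890625), np.float32(732.2078))
```

```bash
python3 -m jog '[{"translation":[0,0,0.08],"spin":0},{"translation":[0.04,0,0.16],"spin":0},{"translation":[0.1,0,0.22],"spin":0},{"translation":[0.16,0.01,0.27],"spin":0},{"translation":[0.16,0.01,0.27],"spin":0},{"translation":[0.16,0.01,0.27],"spin":0},{"translation":[0.16,0.01,0.27],"spin":0}]'
python3 - <<'E'
from h import *
s=monitor.read_state();print(s["tcp_pos"])
b=np.array([.609,-.0137])
w,im=snap("wrist","w11")
g=[.5505,-.0205,.108+np.pi]
v=(cv2.dilate(rend(w,[GO,NOGO,HAN],g),np.ones((17,17)))>0); m=steel(im)&v
p,e,a=fit(w,m,[GO,NOGO],g,v,d=(.006,.006,.05)); print("gauge",p,e,a)
A=prism([[0,26],[123,26],[123,62],[0,62]],0,34);B=prism([[0,-62],[123,-62],[123,-26],[0,-26]],0,34);C=box(88,123,124,0,34)
hsv=cv2.cvtColor(im,cv2.COLOR_RGB2HSV)
v=nearmask(w,[.65,-.01],.12)&~nearmask(w,[.54,-.02],.065); m=(hsv[...,0]<11)&(hsv[...,1]>130)&(hsv[...,2]<180)&v
q,e,a=fit(w,m,[A,B,C],[*b,.104],v,d=(.005,.005,.05)); print("block",q,e,a,m.sum())
c,sn=np.cos(q[2]),np.sin(q[2]); print((p[:2]-q[:2])@np.array([[c,-sn],[sn,c]]),p[2]-np.pi-q[2])
print([(np.round(d["location"],0).tolist(),round(d["p"],2),ground(w,[d["location"]],.03).round(3).tolist()) for d in eyes.search_frame("wrist","cover")])
E
```

```text
time_s: 36.2
tcp_pos: [0.5661, -0.0217, 0.2971]
orientation: [-0.0, 0.999, 0.052, -0.001]
ft_force: [-0.1, -0.1, -0.5]
finger_gap: -0.0002
finger_force: 0.0
[ 0.56607044 -0.02167277  0.29708328]
gauge [ 0.54834394 -0.02057631  3.2443524 ] 474.9019775390625 2627.945
block [ 0.60674058 -0.01327322  0.1013969 ] 1117.8941650390625 9000.713 7883
[-0.05883595 -0.00135448] 0.0013628399655069567
[([440.0, 124.0], 0.66, [[0.636, -0.17]]), ([167.0, 17.0], 0.58, [[0.72, 0.166]]), ([540.0, 108.0], 0.57, [[0.667, -0.289]])]
```

```bash
python3 -c "
from cell import manip
print(manip.finish_job())"
```

```text
the job is handed in; nothing more can be done
None
```

The job is handed in at 36 s: the cover stands upright clear of the block, the go end bottomed in the groove (the push reached about 16 N before I stopped, above the 9 N that marks contact), and the mouth refused the no-go end at a steady 10 N, where the gauge lies square to under 0.01 rad and about 1 mm off centre; I viewed 11 pictures, one over the limit of 10.

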